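# Sweep the loose jar lids into the lid tray

### The arm

A 6-joint arm with a two-finger parallel gripper is mounted at the origin on the work surface; the furniture and walls round the work are solid. World frame = base frame: x ahead of the robot, y to its left, z up, the work surface at z = 0. Lengths are in m, angles in degrees, forces in N, time in s.
With the tool pointing down it reaches from about 0.4 to 0.825 m from the base axis. Payload 7 kg.
Tool frame: the origin (TCP) lies on the front face of the gripper's body, between the roots of the fingers; the fingertips stand 66 mm ahead of it and the grasp point (between the pads) lies 47 mm ahead of it; z points along the fingers, y is the line along which they close (so a half turn about z gives the same grasp; the last joint's range is limited). The gripper opens to 88 mm and grips with 3 to 60 N. Pads are 19 mm wide; open, the fingers measure 130 mm over their backs; the gripper's body (78 mm by 193 mm) begins 47 mm behind the grasp point.
Start: joints at [-59.181, 20.546, 0.682, 0, -70.136, -16.507], TCP at [0.167, -0.654, 0.292] pointing down, gripper open.
Joint ranges: [-176.03, 176.03], [-82.01, 121.73], [-58.28, 71.71], [-173.87, 95.51], [-174.79, -0.11], [-173.66, 173.66]. Speed limits (degrees/s): [136.94, 136.94, 172.46, 180, 180, 180].

### API

Orientations are given as [roll, pitch, yaw] about the fixed x, y, z axes, in that order (R = Rz(yaw) Ry(pitch) Rx(roll)).
In Python, from plant import ctrl gives the robot as it stands.
- The arm moves only by the tool send_rows, never from a script. Its argument "deltas" is a list of rows, each a list of 2 entries, a list of its own where there are three numbers: the shift along the tool's x, y, z each as a share of 800 mm, from -1 to 1, then the turn about the tool's z as a share of 90 degrees, from -1 to 1. A call has exactly 5 rows; each row is the pose to reach, as a shift and turn from the pose commanded when the call began, along the tool's axes at that moment; what a row does not reach only later rows make up. A row lasts 1/12 s, in which the tool goes at most 41.7 mm and 7.16 degrees, less where a joint would pass 70% of its speed; a pose out of reach is approached as far as the arm can. A call with a number of a shift or a turn outside -1 to 1 is refused whole. A call with a gripper value outside its range is refused whole. "gripper" is the opening, from 0 (shut) to 1 (fully open), set as the call begins (left out, the last holds). The fingers move at their own pace and stop on an object; the grip force is fixed at half the most. Time passes only in rows, so rows that repeat a pose let the fingers close, or fill a call up. It gives the time, the measured TCP pose, the force, the opening and the grip force at its end, in the units of the state.
- ctrl.get_obs(): the state, without advancing time (a new reading comes with each control period).
- ctrl.snapshot(name): name is "scene" or "top"; returns a dict with "color" (420x560x3 uint8, red, green, blue), "vertical_fov" (degrees; the focal length in pixels is half the picture's height over the tangent of half this angle, whatever the lens; pixels are square), "cx", "cy" (the principal point, pixels), "rvec" (rotation vector, rad) and "tvec" (3), from world to camera coordinates, as OpenCV has them. Camera axes: x right, y down, z forward; pixel columns grow to the right and rows downward; lengths in m; the calibration is good to about 2 mm. A picture is of the moment at which its call begins. There is no depth.
- ctrl.close_job(): hands the job in; it is judged then, once.
Trained networks look in a picture, given as the dict that the camera call returned (one of the last four; its "shot" number tells which), for a name from the list of things; names that differ only in an ending like _2 or _b are one class to them, and where a whole thing is asked for, a point or a joint stands for the part that bears it (a point fixed in the world has none). Each returns a list of dicts, best first, with "conf" (0 to 1); they miss things now and then, are a little off and sometimes report something else, mostly with a low value. They report only what shows in the picture. A call takes as long as a camera call. They do not tell look-alikes from the thing itself.
- ctrl.boxes_of(picture, thing): "xy" ([column, row] as shares, 0 to 1, of the picture: columns of its width, rows of its height, amid what is visible of it).
- ctrl.cut_out(picture, thing): "pixels" (420x560 bool, what is visible of it) and "xy" ([column, row] as shares, 0 to 1, of the picture: columns of its width, rows of its height, amid what is visible of it).
The state is a dict: "clock": time; "joint_pos": joint angles; "qvel": joint speeds; "tau": joint torques, N m; "tool_pos": TCP position; "orientation": TCP orientation; "force": force on the tool from outside, world axes, zero at the start; "moment": the same for the moment, N m; "opening": finger opening in m; "gripper_force": force on a finger pad.
Only numpy, scipy, OpenCV 4.12 (cv2) and the standard library are available. Lean on these libraries where they do the work, as an engineer would, in place of code of your own. Each camera call takes 0.05 s, during which the arm holds its last target. There are 200 camera calls.

### The job

Tidy the table: push the three loose round jar lids across the tabletop with your fingertips, in over the ramp of the low open-fronted tray, until each one lies flat and wholly inside it, none sticking out of the mouth. Only slide them - do not pick up, tip or flick a lid - and leave everything else standing where it is, including the little carton that stands among the lids.

Things in the scene. Friction and masses are not known exactly. Their poses are not given: they have to be found in the camera images.
- lid_1: a loose round screw lid of a jar, a flat disc 60 mm across and 21 mm high, about 40 g, lying flat on the table; all three are alike. Origin at the centre of its underside, z up
- lid_2: a loose round screw lid of a jar, a flat disc 60 mm across and 21 mm high, about 40 g, lying flat on the table; all three are alike. Origin at the centre of its underside, z up
- lid_3: a loose round screw lid of a jar, a flat disc 60 mm across and 21 mm high, about 40 g, lying flat on the table; all three are alike. Origin at the centre of its underside, z up
- lid_tray: low dark-wood tray with metal floor, fixed at the left. Origin: its centre, on the table; x along its width, +y from open mouth to back wall. Inside 220 mm wide; side walls 26 mm high, 8 thick, y -75 to +75 mm, posts 11 mm across at the mouth; back wall's inner face y +67. Floor 3 mm high; ramp over the whole mouth from y -96 (table) to -74. A lid is wholly inside when its centre is beyond y -45
- pick_box: a small upright carton, 30 x 46 x 64 mm (x, y, z), loose and light (80 g), standing among the lids; leave it. Origin at the centre of its underside
- spoon: a wooden spoon 316 x 54 x 14 mm lying along the right edge of the table; leave it. Origin at the middle of its length, on the table
Not all that is in view belongs to the job. What is shaped like the lid_2 but green is not meant.

How it is judged (in metres and radians):
At the end, for the whole second after the job is handed in: All three lids lie flat and at rest on the tray's floor, each wholly inside (centre more than 45 mm inside the line of the mouth, 5 mm tolerance: lid centre at tray y above -50 mm), and no bystander has moved more than 20 mm or fallen (y of lid_1 in the frame of lid_tray between -0.05 and 0.045 m and x of lid_1 in the frame of lid_tray between -0.09 and 0.09 m and height (world z) of each of lid_1, lid_2, lid_3 below 0.01 m and angle between each of lid_1, lid_2, lid_3's own z axis and vertical below 0.15 rad and linear speed of each of lid_1, lid_2, lid_3 below 0.02 m/s and y of lid_2 in the frame of lid_tray between -0.05 and 0.045 m and x of lid_2 in the frame of lid_tray between -0.09 and 0.09 m and y of lid_3 in the frame of lid_tray between -0.05 and 0.045 m and x of lid_3 in the frame of lid_tray between -0.09 and 0.09 m and not (distance of pick_box from where it was at the start of the episode above 0.02 m or angle between pick_box's own z axis and vertical above 0.35 rad) and not (distance of spoon from where it was at the start of the episode above 0.02 m or angle between spoon's own z axis and vertical above 0.35 rad)); the robot touches nothing.
It fails at once if a lid is lifted more than 15 mm off the table (height (world z) of any of lid_1, lid_2, lid_3 above 0.015 m).
It fails at once if a lid is tipped up (more than about 30 degrees) (angle between any of lid_1, lid_2, lid_3's own z axis and vertical above 0.5 rad).
It fails at once if a lid is flicked (faster than 1 m/s) (linear speed of any of lid_1, lid_2, lid_3 above 1 m/s).
It fails at once if a bystander is moved more than 20 mm or knocked over ((distance of pick_box from where it was at the start of the episode above 0.02 m or angle between pick_box's own z axis and vertical above 0.35 rad) or (distance of spoon from where it was at the start of the episode above 0.02 m or angle between spoon's own z axis and vertical above 0.35 rad)).
It also fails if it takes over 67 s, if anything falls off the work surface, if the arm or the gripper's body presses on something with over 40 N, if the wrist force passes 120 N, or if a joint passes its speed limit or range.

## Working session

There is one attempt and no reset: what is moved stays moved. The work goes in short steps, Python scripts to look and compute and a tool call to move; the robot and the scene stay as the last step left them, time stands still between calls to the robot, and variables do not carry over. Pictures are saved under pics/ and viewed, at most 10 in all, crops included, and the job is handed in when it is done.

Besides the shell and the picture viewer there is one more tool, called after "Emit:" by a JSON object that holds its "method" and its "body". send_rows: Moves the arm, as the interface text tells. Shift numbers are shares of 800 mm and turn numbers shares of 90 degrees, none past 1 either way. Its arguments: {"type":"object","properties":{"deltas":{"type":"array","items":{"type":"array"}},"gripper":{"type":"number"}},"required":["deltas"]}

```bash
mkdir -p pics; cat > h.py <<'E'
import numpy as np, cv2
from plant import ctrl
def cam(s):
    h,w=s["color"].shape[:2]; f=h/2/np.tan(np.radians(s["vertical_fov"])/2)
    return np.array([[f,0,s["cx"]],[0,f,s["cy"]],[0,0,1]]),cv2.Rodrigues(np.array(s["rvec"],float))[0],np.array(s["tvec"],float).ravel()
def ray(s,uv,z):
    K,R,t=cam(s); d=R.T@np.linalg.inv(K)@np.array([uv[0],uv[1],1.]); c=-R.T@t
    return (c+d*(z-c[2])/d[2])[:2]
def proj(s,p):
    K,R,t=cam(s); q=K@(R@np.array(p,float)+t); return q[:2]/q[2]
def find(s,th,z):
    for d in ctrl.boxes_of(s,th):
        uv=np.array(d["xy"])*[560,420]; print(th,round(d["conf"],2),uv.round(),ray(s,uv,z).round(3))
def save(s,n): cv2.imwrite(f"pics/{n}.png",s["color"][:,:,::-1])
E
python3 - <<'E'
from h import *
s=ctrl.snapshot("top"); save(s,"top0"); c=ctrl.snapshot("scene"); save(c,"sc0")
for th,z in [("lid_1",.015),("lid_tray",.01),("pick_box",.05),("spoon",.01)]: find(s,th,z)
find(c,"lid_1",.015); find(c,"pick_box",.032)
o=ctrl.get_obs(); print(o["clock"],o["tool_pos"],o["orientation"],o["opening"])
E
```

```text
lid_1 0.93 [260. 160.] [0.567 0.004]
lid_1 0.91 [267. 214.] [ 0.451 -0.009]
lid_1 0.91 [249. 260.] [0.356 0.03 ]
lid_1 0.74 [348. 213.] [ 0.451 -0.18 ]
lid_tray 0.65 [151. 195.] [0.499 0.237]
pick_box 0.64 [343. 161.] [ 0.554 -0.168]
spoon 0.72 [410. 157.] [ 0.567 -0.316]
spoon 0.7 [258. 158.] [0.573 0.008]
lid_1 0.96 [298. 186.] [0.557 0.006]
lid_1 0.88 [221. 232.] [0.341 0.021]
lid_1 0.82 [266. 214.] [ 0.442 -0.008]
lid_1 0.73 [327. 258.] [ 0.441 -0.18 ]
pick_box 0.69 [361. 219.] [ 0.559 -0.17 ]
pick_box 0.43 [329. 258.] [ 0.433 -0.189]
0.4 [ 0.16682282 -0.65397485  0.29205293] [ 1.79986421e+02 -5.62807052e-04 -1.65688024e+02] 0.08740402643937073
```

View pics/top0.png

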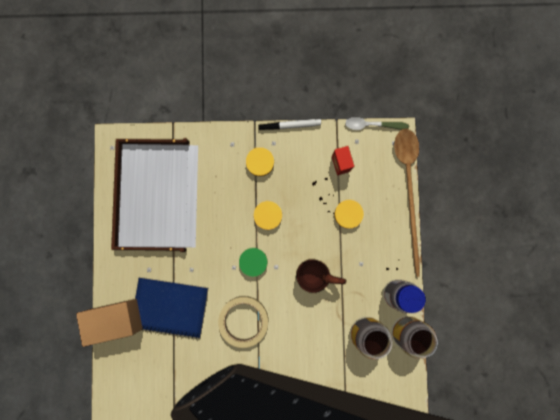

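View pics/sc0.png

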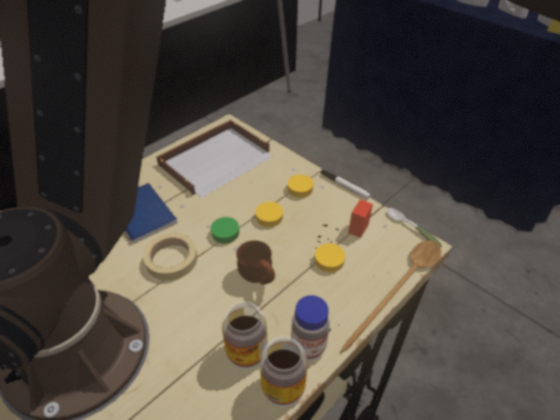

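The yellow discs in top view at (260,160), (267,214) and (348,213) fit the lids. The look-alikes are the green lid at (253,262), the blue jar cap at (408,298) and the wooden ring at (243,323). I choose the three yellow ones and will check them in a close crop, along with the tray corners and the mug height.

```bash
python3 - <<'E'
from h import *
s=ctrl.snapshot("top"); c=ctrl.snapshot("scene")
cv2.imwrite("pics/crop.png",cv2.resize(s["color"][120:305,95:380,::-1],None,fx=2.8,fy=2.8,interpolation=cv2.INTER_CUBIC))
for im in (s,c):
    h=cv2.cvtColor(im["color"],cv2.COLOR_RGB2HSV)
    m=cv2.inRange(h,(18,200,150),(32,255,255)); n,l,st,ce=cv2.connectedComponentsWithStats(m)
    for i in range(1,n):
        if st[i,4]>150: print("yellow",ce[i].round(1),st[i,4],ray(im,ce[i],.018).round(4))
for p in [(188,142),(118,141),(113,249),(185,248)]: print("tray",p,ray(s,p,.026).round(3))
for p in [(198,147),(195,248)]: print("ramp",p,ray(s,p,0).round(3))
# mug rim centre: triangulate
K,R,t=cam(s);K2,R2,t2=cam(c)
X=cv2.triangulatePoints(K@np.c_[R,t],K2@np.c_[R2,t2],np.array([[312.],[272.]]),np.array([[255.],[250.]])).ravel();print("mug rim",(X[:3]/X[3]).round(3))
print("cam top",(-R.T@t).round(2))
E
```

```text
tray (188, 142) [0.607 0.154]
tray (118, 141) [0.613 0.302]
tray (113, 249) [0.386 0.311]
tray (185, 248) [0.384 0.162]
ramp (198, 147) [0.602 0.138]
ramp (195, 248) [0.384 0.146]
mug rim [ 0.33  -0.096  0.063]
cam top [ 0.38 -0.04  0.97]
```

View pics/crop.png

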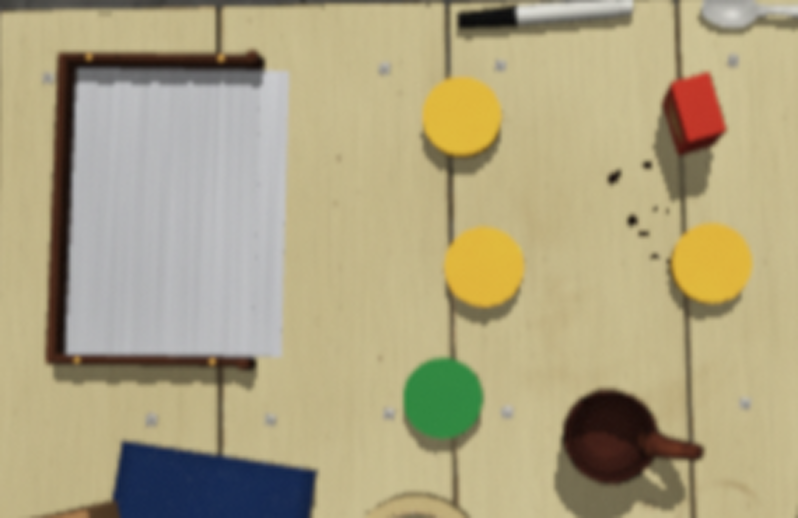

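The crop shows the yellow lids at (462,117), (485,267) and (712,263), with the green decoy at (443,398). The tray mouth faces right (-y) and is yawed about 2°. I take the lids to be at A (.563,.005), B (.448,-.009) and C (.449,-.18).

```bash
cat >> h.py <<'E'
def go(*targets):  # (x,y,z,yaw) chain -> shares, measured pose as start
    o=ctrl.get_obs(); p=np.array(o["tool_pos"]); y=o["orientation"][2]; print(round(o["clock"],2),p.round(4),round(y,2))
    for x in targets:
        th=np.radians(y); d=np.array(x[:3])-p; c,s=np.cos(th),np.sin(th)
        sh=np.array([c*d[0]+s*d[1], s*d[0]-c*d[1], -d[2]])/.8
        tr=-((x[3]-y+180)%360-180)/90
        print(sh.round(4),round(tr,4),"rows",np.linalg.norm(d)/.0417)
E
python3 -c "
from h import *
go((.561,-.065,.2,-92))"
```

```text
0.5 [ 0.1668 -0.654   0.2921] -165.69
[-0.6594  0.5916  0.1152] -0.8188 rows 17.13920904100657
```

Emit:
{"method": "send_rows", "body": {"deltas": [[[-0.05,0.045,0.0085],-0.07],[[-0.1,0.09,0.017],-0.15],[[-0.15,0.13,0.025],-0.23],[[-0.19,0.17,0.035],-0.3],[[-0.22,0.197,0.038],-0.38]], "gripper": 0.39}}

```text
clock: 0.92
tool_pos: [0.2826, -0.481, 0.2649]
orientation: [-180.0, 0.0, -131.2]
force: [2.4, -1.3, -0.3]
opening: 0.0596
gripper_force: 0.0
```

```bash
python3 -c "
from h import *
go((.561,-.065,.2,-92))"
```

```text
0.92 [ 0.2826 -0.481   0.2649] -131.24
[-0.6204  0.0812  0.0812] -0.4361 rows 12.10467678141854
```

Emit:
{"method": "send_rows", "body": {"deltas": [[[-0.05,0.007,0.007],-0.08],[[-0.1,0.013,0.013],-0.16],[[-0.15,0.02,0.02],-0.24],[[-0.2,0.026,0.026],-0.32],[[-0.25,0.033,0.033],-0.39]]}}

```text
clock: 1.33
tool_pos: [0.3958, -0.3137, 0.2392]
orientation: [-179.9, -0.0, -96.1]
force: [1.5, -0.5, -0.2]
opening: 0.0349
gripper_force: 0.0
```

```bash
python3 -c "
from h import *
go((.561,-.065,.15,-92))"
```

```text
1.33 [ 0.3958 -0.3137  0.2392] -96.06
[-0.331  -0.1725  0.1115] -0.0451 rows 7.473290386164768
```

Emit:
{"method": "send_rows", "body": {"deltas": [[[-0.044,-0.023,0.015],-0.045],[[-0.088,-0.046,0.03],-0.045],[[-0.13,-0.069,0.045],-0.045],[[-0.176,-0.092,0.06],-0.045],[[-0.22,-0.115,0.075],-0.045]]}}

```text
clock: 1.75
tool_pos: [0.5064, -0.1497, 0.1791]
orientation: [-179.9, 0.0, -92.4]
force: [0.9, -0.5, 0.3]
opening: 0.034
gripper_force: 0.0
```

Emit:
{"method": "send_rows", "body": {"deltas": [[[-0.037,-0.02,0.012],0],[[-0.075,-0.04,0.024],0],[[-0.11,-0.058,0.036],0],[[-0.11,-0.058,0.036],0],[[-0.11,-0.058,0.036],0]]}}

```text
clock: 2.17
tool_pos: [0.5559, -0.0642, 0.1496]
orientation: [179.9, -0.0, -92.2]
force: [0.2, -0.2, 0.2]
opening: 0.0337
gripper_force: 0.0
```

```bash
python3 -c "
from h import *
go((.562,-.062,.078,-92.3),(.5575,.0,.078,-92.3),(.5585,.2205,.078,-92.3))
s=ctrl.snapshot('scene');save(s,'sc1')"
```

```text
2.17 [ 0.5559 -0.0642  0.1496] -92.22
[-0.003  -0.0075  0.0895] 0.0008 rows 1.7237929320751937
[-0.0802  0.0011  0.0895] 0.0008 rows 2.3059600104376936
[-0.3557  0.0106  0.0895] 0.0008 rows 7.03961935453994
```

View pics/sc1.png

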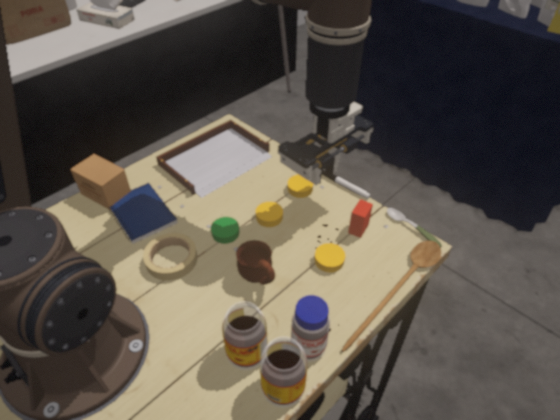

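The gripper hovers behind the far lid at (300,186), and the path is clear. Next I descend, then push.

Emit:
{"method": "send_rows", "body": {"deltas": [[[-0.003,-0.007,0.03],0],[[-0.003,-0.007,0.06],0],[[-0.003,-0.007,0.0895],0],[[-0.003,-0.007,0.0895],0],[[-0.003,-0.007,0.0895],0]]}}

```text
clock: 2.63
tool_pos: [0.5603, -0.0646, 0.0786]
orientation: [179.9, -0.0, -92.4]
force: [1.0, -0.3, 1.0]
opening: 0.0341
gripper_force: 0.0
```

Emit:
{"method": "send_rows", "body": {"deltas": [[[-0.012,0.0,0],0],[[-0.024,0.001,0],0],[[-0.036,0.002,0],0],[[-0.048,0.003,0],0],[[-0.06,0.004,0],0]]}}

```text
clock: 3.05
tool_pos: [0.5603, -0.014, 0.0797]
orientation: [-179.9, 0.0, -92.3]
force: [1.4, -0.8, 0.8]
opening: 0.0343
gripper_force: 0.3
```

Emit:
{"method": "send_rows", "body": {"deltas": [[[-0.014,0.001,0],0],[[-0.028,0.002,0],0],[[-0.042,0.003,0],0],[[-0.056,0.003,0],0],[[-0.07,0.004,0],0]]}}

```text
clock: 3.47
tool_pos: [0.5592, 0.042, 0.0788]
orientation: [-180.0, -0.0, -92.4]
force: [0.2, -0.6, 0.1]
opening: 0.0342
gripper_force: 0.3
```

```bash
python3 -c "
from h import *
go((.5585,.2205,.078,-92.3))
s=ctrl.snapshot('scene');find(s,'lid_1',.015)
s=ctrl.snapshot('top');find(s,'lid_1',.015)"
```

```text
3.47 [0.5592 0.042  0.0788] -92.35
[-0.2229  0.01    0.001 ] -0.0006 rows 4.279704643216914
lid_1 0.98 [328. 258.] [ 0.442 -0.181]
lid_1 0.92 [267. 214.] [ 0.443 -0.009]
lid_1 0.74 [222. 231.] [0.344 0.022]
lid_1 0.58 [286. 176.] [0.562 0.049]
lid_1 0.26 [210. 158.] [0.481 0.229]
lid_1 0.79 [268. 216.] [ 0.449 -0.011]
lid_1 0.63 [253. 264.] [0.349 0.023]
lid_1 0.57 [353. 214.] [ 0.448 -0.189]
```

```bash
python3 -c "
from h import *
s=ctrl.snapshot('scene')
cv2.imwrite('pics/c2.png',cv2.resize(s['color'][90:290,150:390,::-1],None,fx=3,fy=3))
print(proj(s,(.56,.076,.02)))"
```

```text
[277.24148179 169.60602403]
```

View pics/c2.png

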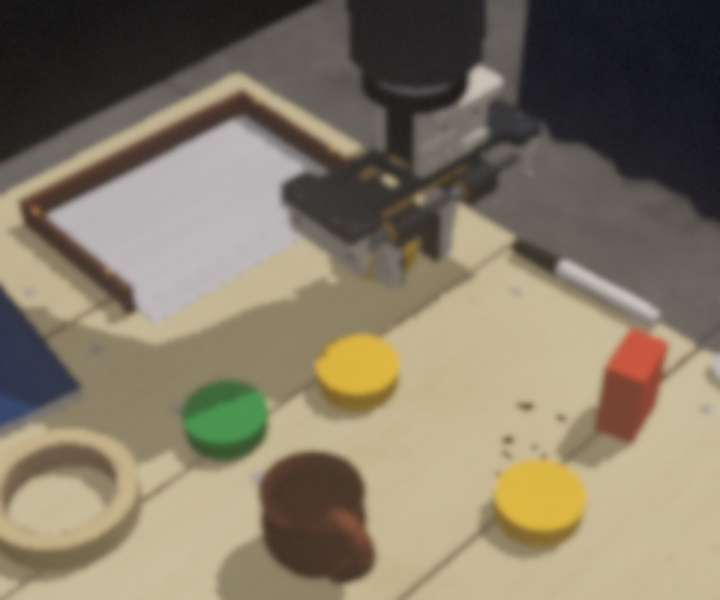

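The lid sits in front of the fingers at crop (405,255), glimpsed between them, so I keep pushing.

Emit:
{"method": "send_rows", "body": {"deltas": [[[-0.015,0.001,0],0],[[-0.03,0.002,0],0],[[-0.045,0.003,0],0],[[-0.06,0.003,0],0],[[-0.075,0.004,0],0]]}}

```text
clock: 4.13
tool_pos: [0.5585, 0.1022, 0.0788]
orientation: [-180.0, 0.0, -92.4]
force: [-0.0, -0.3, 0.9]
opening: 0.0338
gripper_force: 0.1
```

Emit:
{"method": "send_rows", "body": {"deltas": [[[-0.015,0.001,0],0],[[-0.03,0.002,0],0],[[-0.045,0.003,0],0],[[-0.06,0.003,0],0],[[-0.075,0.004,0],0]]}}

```text
clock: 4.55
tool_pos: [0.5577, 0.1622, 0.0788]
orientation: [-180.0, 0.0, -92.4]
force: [-0.1, -0.9, 0.4]
opening: 0.0341
gripper_force: 0.1
```

Emit:
{"method": "send_rows", "body": {"deltas": [[[-0.015,0.0,0],0],[[-0.03,0.001,0],0],[[-0.045,0.001,0],0],[[-0.06,0.002,0],0],[[-0.07,0.002,0],0]]}}

```text
clock: 4.97
tool_pos: [0.5584, 0.2185, 0.0787]
orientation: [-180.0, 0.0, -92.3]
force: [0.4, -0.1, 0.7]
opening: 0.0346
gripper_force: 0.1
```

Emit:
{"method": "send_rows", "body": {"deltas": [[[0.03,0,0],0],[[0.06,0,-0.02],0],[[0.1,0,-0.06],0],[[0.14,0.02,-0.1],0],[[0.18,0.04,-0.11],0]]}}

```text
clock: 5.38
tool_pos: [0.5241, 0.0777, 0.1685]
orientation: [-179.8, 0.1, -92.3]
force: [1.1, -0.3, 1.2]
opening: 0.0339
gripper_force: 0.0
```

```bash
python3 -c "
from h import *
go((.446,-.08,.15,-92.3))
s=ctrl.snapshot('scene');find(s,'lid_1',.018)
s=ctrl.snapshot('top');find(s,'lid_1',.018)"
```

```text
5.38 [0.5241 0.0777 0.1685] -92.31
[0.2009 0.0896 0.0231] -0.0001 rows 4.24434881218096
lid_1 0.98 [266. 214.] [ 0.44  -0.009]
lid_1 0.71 [222. 232.] [0.34  0.016]
lid_1 0.7 [224. 146.] [0.534 0.24 ]
lid_1 0.97 [253. 262.] [0.352 0.022]
lid_1 0.88 [352. 216.] [ 0.444 -0.186]
lid_1 0.78 [269. 215.] [ 0.449 -0.012]
```

Emit:
{"method": "send_rows", "body": {"deltas": [[[0.044,0.022,0.0],0],[[0.088,0.045,0.0],0],[[0.13,0.067,0.0],0],[[0.178,0.089,0.0],0],[[0.178,0.089,0.0],0]]}}

```text
clock: 6.0
tool_pos: [0.4413, -0.0651, 0.1645]
orientation: [179.8, -0.0, -92.5]
force: [-0.9, -1.0, 0.4]
opening: 0.0344
gripper_force: 0.0
```

```bash
python3 -c "
from h import *
go((.446,-.062,.078,-92.3),(.4385,.225,.078,-92.3))
s=ctrl.snapshot('scene');find(s,'lid_1',.018)
s=ctrl.snapshot('top');find(s,'lid_1',.018)"
```

```text
6.0 [ 0.4413 -0.0651  0.1645] -92.52
[-0.0041 -0.0056  0.1081] -0.0024 rows 2.078525431920083
[-0.3621  0.0195  0.1081] -0.0024 rows 7.258716559521833
lid_1 0.89 [222. 230.] [0.344 0.021]
lid_1 0.83 [332. 256.] [ 0.45  -0.184]
lid_1 0.74 [267. 216.] [ 0.437 -0.014]
lid_1 0.61 [226. 143.] [0.545 0.245]
lid_1 0.87 [142. 162.] [0.568 0.253]
lid_1 0.83 [353. 217.] [ 0.441 -0.188]
lid_1 0.63 [255. 263.] [0.35  0.018]
```

Emit:
{"method": "send_rows", "body": {"deltas": [[[-0.002,-0.005,0.035],0],[[-0.002,-0.005,0.07],0],[[-0.002,-0.005,0.108],0],[[-0.002,-0.005,0.108],0],[[-0.002,-0.005,0.108],0]]}}

```text
clock: 6.62
tool_pos: [0.4489, -0.0598, 0.0781]
orientation: [179.8, -0.1, -92.3]
force: [0.7, -0.3, 0.8]
opening: 0.0343
gripper_force: 0.0
```

Emit:
{"method": "send_rows", "body": {"deltas": [[[-0.012,0.001,0],0],[[-0.024,0.002,0],0],[[-0.036,0.003,0],0],[[-0.048,0.004,0],0],[[-0.06,0.005,0],0]]}}

```text
clock: 7.03
tool_pos: [0.4476, -0.0109, 0.0802]
orientation: [-179.9, 0.0, -92.3]
force: [0.7, -1.1, 0.5]
opening: 0.0341
gripper_force: 0.3
```

Emit:
{"method": "send_rows", "body": {"deltas": [[[-0.014,0.001,0],0],[[-0.028,0.002,0],0],[[-0.042,0.003,0],0],[[-0.056,0.004,0],0],[[-0.07,0.005,0],0]]}}

```text
clock: 7.45
tool_pos: [0.4455, 0.0451, 0.0796]
orientation: [-180.0, 0.0, -92.4]
force: [0.0, -0.5, 0.4]
opening: 0.0343
gripper_force: 0.4
```

```bash
python3 -c "
from h import *
go((.4385,.225,.078,-92.3))
s=ctrl.snapshot('scene');find(s,'lid_1',.018)"
```

```text
7.45 [0.4455 0.0451 0.0796] -92.35
[-0.2243  0.018   0.002 ] -0.0006 rows 4.317169603040657
lid_1 0.96 [220. 232.] [0.337 0.021]
lid_1 0.84 [331. 257.] [ 0.446 -0.184]
lid_1 0.64 [362. 217.] [ 0.576 -0.161]
lid_1 0.6 [222. 144.] [0.535 0.248]
lid_1 0.46 [246. 199.] [0.441 0.054]
```

Emit:
{"method": "send_rows", "body": {"deltas": [[[-0.015,0.001,0],0],[[-0.03,0.002,0],0],[[-0.045,0.004,0],0],[[-0.06,0.005,0],0],[[-0.075,0.006,0],0]]}}

```text
clock: 7.97
tool_pos: [0.4431, 0.1046, 0.0792]
orientation: [180.0, -0.0, -92.4]
force: [-0.4, -0.5, -0.2]
opening: 0.0337
gripper_force: 0.2
```

Emit:
{"method": "send_rows", "body": {"deltas": [[[-0.015,0.001,0],0],[[-0.03,0.002,0],0],[[-0.045,0.004,0],0],[[-0.06,0.005,0],0],[[-0.075,0.006,0],0]]}}

```text
clock: 8.38
tool_pos: [0.4407, 0.1653, 0.0791]
orientation: [180.0, -0.0, -92.4]
force: [0.5, -0.7, 0.2]
opening: 0.0339
gripper_force: 0.1
```

Emit:
{"method": "send_rows", "body": {"deltas": [[[-0.015,0.001,0],0],[[-0.03,0.002,0],0],[[-0.045,0.003,0],0],[[-0.06,0.004,0],0],[[-0.07,0.005,0],0]]}}

```text
clock: 8.8
tool_pos: [0.4394, 0.2218, 0.0792]
orientation: [-180.0, 0.0, -92.3]
force: [0.7, 0.1, 0.1]
opening: 0.0346
gripper_force: 0.1
```

Emit:
{"method": "send_rows", "body": {"deltas": [[[0.03,0,0],0],[[0.06,0,-0.02],0],[[0.1,0,-0.06],0],[[0.145,0,-0.09],0],[[0.195,0,-0.1],0]]}}

```text
clock: 9.22
tool_pos: [0.4342, 0.0684, 0.1611]
orientation: [-179.8, 0.1, -92.2]
force: [2.3, -0.7, 1.1]
opening: 0.0341
gripper_force: 0.0
```

```bash
python3 -c "
from h import *
go((.43,-.244,.16,-110))
s=ctrl.snapshot('scene');find(s,'lid_1',.018)
t=ctrl.snapshot('top');find(t,'lid_1',.018)
for z in (.08,.1,.12): print('jar',ray(t,(408,298),z),ray(s,(312,306),z))"
```

```text
9.22 [0.4342 0.0684 0.1611] -92.24
[ 0.3905 -0.01    0.0014] 0.1974 rows 7.493171542244501
lid_1 0.76 [221. 234.] [0.335 0.016]
lid_1 0.68 [329. 258.] [ 0.442 -0.183]
lid_1 0.6 [185. 165.] [0.419 0.247]
lid_1 0.94 [349. 216.] [ 0.444 -0.181]
lid_1 0.87 [253. 262.] [0.352 0.023]
lid_1 0.71 [135. 155.] [0.583 0.268]
jar [ 0.27773842 -0.2797895 ] [ 0.3032989  -0.25739936]
jar [ 0.27996097 -0.27433978] [ 0.29270666 -0.26535344]
jar [ 0.28218353 -0.26889007] [ 0.28211442 -0.27330752]
```

Emit:
{"method": "send_rows", "body": {"deltas": [[[0.05,-0.002,0],0],[[0.1,-0.005,0],0],[[0.15,-0.01,0],0],[[0.2,-0.015,0],0],[[0.25,-0.02,0],0]]}}

```text
clock: 9.83
tool_pos: [0.4411, -0.1329, 0.1578]
orientation: [180.0, -0.0, -92.2]
force: [1.0, 1.2, 0.5]
opening: 0.0339
gripper_force: 0.0
```

Emit:
{"method": "send_rows", "body": {"deltas": [[[0.05,-0.005,0],0],[[0.1,-0.01,0],0],[[0.14,-0.012,0],0],[[0.145,-0.012,0],0],[[0.145,-0.012,0],0]]}}

```text
clock: 10.25
tool_pos: [0.4457, -0.2495, 0.157]
orientation: [179.9, 0.0, -92.5]
force: [-0.3, 0.2, 0.0]
opening: 0.0341
gripper_force: 0.0
```

```bash
python3 -c "
from h import *
go((.447,-.243,.078,-92.3),(.449,-.22,.078,-92.3),(.497,-.09,.078,-92.3),(.497,.180,.078,-92.3))
s=ctrl.snapshot('scene');find(s,'lid_1',.018)
s=ctrl.snapshot('top');find(s,'lid_1',.018);find(s,'pick_box',.06);save(s,'t2')"
```

```text
10.25 [ 0.4457 -0.2495  0.157 ] -92.51
[-0.0082 -0.0013  0.0988] -0.0024 rows 1.9019053651518285
[-0.0371 -0.0025  0.0988] -0.0024 rows 2.0247343962336117
[-0.202  -0.0553  0.0988] -0.0024 rows 4.4432437722693905
[-0.5392 -0.0405  0.0988] -0.0024 rows 10.545449608657533
lid_1 0.89 [227. 141.] [0.552 0.248]
lid_1 0.84 [325. 263.] [ 0.427 -0.186]
lid_1 0.64 [223. 230.] [0.343 0.02 ]
lid_1 0.59 [189. 159.] [0.439 0.258]
lid_1 0.85 [142. 222.] [0.441 0.254]
lid_1 0.63 [140. 162.] [0.568 0.258]
lid_1 0.56 [355. 220.] [ 0.434 -0.192]
```

View pics/t2.png

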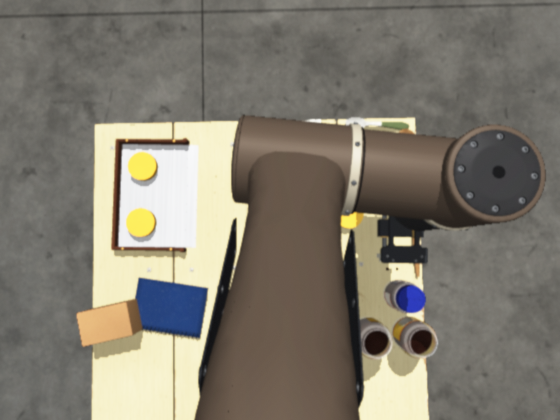

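Lids A and B lie well inside the tray at (142,166) and (140,222). Now the third, pushed diagonally so it clears the mug.

Emit:
{"method": "send_rows", "body": {"deltas": [[[-0.003,-0.001,0.03],0],[[-0.004,-0.001,0.06],0],[[-0.004,-0.001,0.099],0],[[-0.004,-0.001,0.099],0],[[-0.004,-0.001,0.099],0]]}}

```text
clock: 10.92
tool_pos: [0.4457, -0.2445, 0.0784]
orientation: [179.8, 0.0, -92.3]
force: [0.9, 0.1, 0.1]
opening: 0.034
gripper_force: 0.0
```

Emit:
{"method": "send_rows", "body": {"deltas": [[[-0.011,-0.001,0],0],[[-0.022,-0.003,0],0],[[-0.033,-0.005,0],0],[[-0.044,-0.008,0],0],[[-0.055,-0.012,0],0]]}}

```text
clock: 11.33
tool_pos: [0.4583, -0.2009, 0.08]
orientation: [-179.9, -0.0, -92.3]
force: [-0.1, -0.6, -0.0]
opening: 0.0341
gripper_force: 0.2
```

Emit:
{"method": "send_rows", "body": {"deltas": [[[-0.013,-0.005,0],0],[[-0.026,-0.01,0],0],[[-0.039,-0.015,0],0],[[-0.052,-0.02,0],0],[[-0.065,-0.025,0],0]]}}

```text
clock: 11.75
tool_pos: [0.4803, -0.1497, 0.079]
orientation: [180.0, -0.0, -92.4]
force: [-0.1, -0.2, 1.1]
opening: 0.0344
gripper_force: 0.3
```

```bash
python3 -c "
from h import *
go((.497,-.08,.078,-92.3),(.497,.180,.078,-92.3))
s=ctrl.snapshot('scene');find(s,'lid_1',.018);find(s,'pick_box',.032);save(s,'s3')"
```

```text
11.75 [ 0.4803 -0.1497  0.079 ] -92.37
[-0.0879 -0.0172  0.0012] -0.0007 rows 1.7192166086004568
[-0.4127 -0.0038  0.0012] -0.0007 rows 7.9170884544226325
lid_1 0.96 [224. 231.] [0.343 0.016]
lid_1 0.86 [187. 160.] [0.433 0.258]
lid_1 0.83 [228. 141.] [0.555 0.248]
pick_box 0.63 [363. 224.] [ 0.551 -0.181]
```

View pics/s3.png

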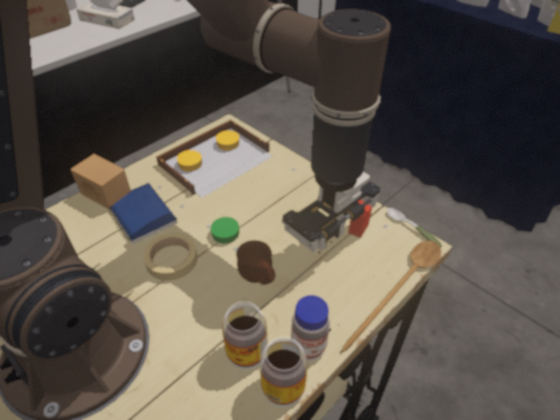

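The carton (361,219) still stands, close to the right finger. I go straight past it first and then drift to the middle.

Emit:
{"method": "send_rows", "body": {"deltas": [[[-0.014,0.001,0],0],[[-0.028,0.001,0],0],[[-0.042,0.0,0],0],[[-0.056,-0.002,0],0],[[-0.07,-0.005,0],0]]}}

```text
clock: 12.32
tool_pos: [0.4862, -0.0939, 0.0791]
orientation: [180.0, 0.0, -92.4]
force: [1.1, 0.2, 0.2]
opening: 0.0343
gripper_force: 0.1
```

Emit:
{"method": "send_rows", "body": {"deltas": [[[-0.014,-0.003,0],0],[[-0.028,-0.006,0],0],[[-0.042,-0.008,0],0],[[-0.056,-0.009,0],0],[[-0.07,-0.009,0],0]]}}

```text
clock: 12.73
tool_pos: [0.496, -0.0382, 0.079]
orientation: [-180.0, 0.0, -92.4]
force: [0.6, -0.7, 0.2]
opening: 0.0342
gripper_force: 0.1
```

Emit:
{"method": "send_rows", "body": {"deltas": [[[-0.015,0,0],0],[[-0.03,0,0],0],[[-0.045,0,0],0],[[-0.06,0,0],0],[[-0.075,0,0],0]]}}

```text
clock: 13.15
tool_pos: [0.4982, 0.0218, 0.0791]
orientation: [-180.0, 0.0, -92.4]
force: [0.5, -0.1, -0.9]
opening: 0.0342
gripper_force: 0.1
```

```bash
python3 -c "
from h import *
go((.497,.180,.078,-92.3))
s=ctrl.snapshot('scene');find(s,'lid_1',.018);find(s,'pick_box',.032)"
```

```text
13.15 [0.4982 0.0218 0.0791] -92.37
[-0.1975  0.0097  0.0014] -0.0008 rows 3.794465794178892
lid_1 0.78 [187. 161.] [0.431 0.257]
lid_1 0.62 [225. 141.] [0.548 0.25 ]
lid_1 0.62 [220. 230.] [0.34  0.025]
lid_1 0.43 [272. 194.] [0.493 0.024]
pick_box 0.8 [360. 218.] [ 0.559 -0.168]
```

Emit:
{"method": "send_rows", "body": {"deltas": [[[-0.014,0.001,0],0],[[-0.028,0.002,0],0],[[-0.042,0.002,0],0],[[-0.056,0.003,0],0],[[-0.07,0.003,0],0]]}}

```text
clock: 13.72
tool_pos: [0.498, 0.0778, 0.0791]
orientation: [180.0, 0.0, -92.4]
force: [-0.9, 0.5, 0.2]
opening: 0.0342
gripper_force: 0.1
```

Emit:
{"method": "send_rows", "body": {"deltas": [[[-0.014,0.001,0],0],[[-0.028,0.002,0],0],[[-0.042,0.002,0],0],[[-0.056,0.003,0],0],[[-0.07,0.003,0],0]]}}

```text
clock: 14.13
tool_pos: [0.4979, 0.1338, 0.079]
orientation: [180.0, -0.0, -92.4]
force: [0.6, -1.0, 0.2]
opening: 0.0336
gripper_force: 0.4
```

Emit:
{"method": "send_rows", "body": {"deltas": [[[-0.013,0.001,0],0],[[-0.026,0.002,0],0],[[-0.039,0.002,0],0],[[-0.052,0.002,0],0],[[-0.06,0.002,0],0]]}}

```text
clock: 14.55
tool_pos: [0.4987, 0.1821, 0.0791]
orientation: [-180.0, 0.0, -92.3]
force: [0.7, -0.7, -0.2]
opening: 0.0342
gripper_force: 0.1
```

Emit:
{"method": "send_rows", "body": {"deltas": [[[0.03,0,0],0],[[0.06,0,-0.02],0],[[0.1,0,-0.06],0],[[0.14,0,-0.1],0],[[0.18,0,-0.12],0]]}}

```text
clock: 14.97
tool_pos: [0.4932, 0.0374, 0.1769]
orientation: [-179.9, 0.0, -92.3]
force: [2.2, -0.2, 0.5]
opening: 0.0343
gripper_force: 0.0
```

Emit:
{"method": "send_rows", "body": {"deltas": [[[0.05,0,0],0],[[0.1,0,-0.02],0],[[0.15,0,-0.04],0],[[0.2,0,-0.05],0],[[0.2,0,-0.05],0]]}}

```text
clock: 15.38
tool_pos: [0.486, -0.127, 0.2166]
orientation: [-179.8, -0.0, -92.6]
force: [0.7, -0.1, -0.3]
opening: 0.0341
gripper_force: 0.0
```

```bash
python3 -c "
from h import *
s=ctrl.snapshot('scene');find(s,'lid_1',.018);find(s,'pick_box',.032);find(s,'spoon',.01)
s=ctrl.snapshot('top');find(s,'lid_1',.018)
cv2.imwrite('pics/end.png',cv2.resize(s['color'][120:300,95:300,::-1],None,fx=3,fy=3))"
```

```text
lid_1 0.97 [188. 159.] [0.438 0.261]
lid_1 0.76 [226. 140.] [0.552 0.253]
lid_1 0.66 [220. 232.] [0.337 0.02 ]
lid_1 0.58 [218. 158.] [0.492 0.211]
pick_box 0.7 [363. 219.] [ 0.561 -0.171]
spoon 0.57 [412. 268.] [ 0.542 -0.309]
lid_1 0.74 [254. 264.] [0.349 0.021]
```

View pics/end.png

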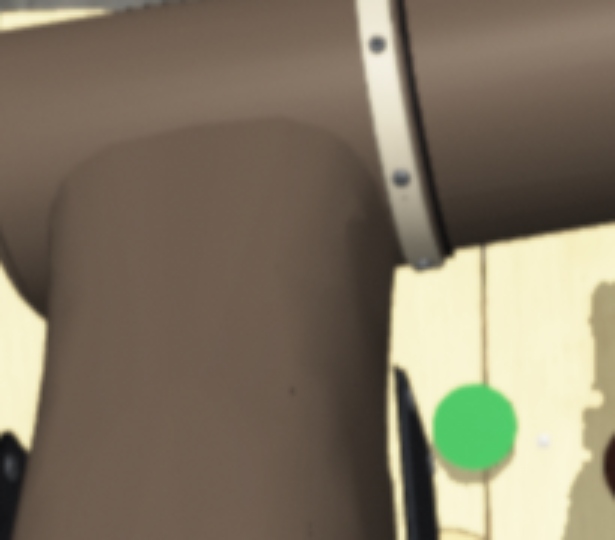

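The arm hides the tray from above: the crop shows only the arm, with the green lid at (475,427). The scene camera finds all three lids inside, at tray y of about +.03, +.02 and -.02, and the carton unmoved.

```bash
python3 -c "
from plant import ctrl
print(ctrl.close_job())"
```

```text
the job is handed in; nothing more can be done
None
```

I handed the job in at about 15.5 s: all three yellow lids were pushed into the tray, measuring about 25–75 mm inside the limit, and the carton and spoon showed no sign of having moved; no verdict came back.

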